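# Slide the drilled plate out over the ledge end

### The job

A flat aluminium plate with two holes near one end lies on the raised wooden ledge. With the fingertips, push it along the ledge, without lifting it, until both holes are completely past the ledge's end on the robot's left (so that screws can be put in from below) but no more than about a third of the plate hangs out, and push it square up against the dark metal fence that runs along the ledge. Leave everything else where it is.

Things in the scene. Friction and masses are not known exactly. Their poses are not given: they have to be found in the camera images.
- ledge: Fixed wooden board, 190 (x) x 380 mm (y), 18 mm thick, on two feet; level top face 60 mm above the table. Origin on the table; x points away from the robot, y along the ledge to its left end (y = +190), z up. Spans x = -65 to +125. A dark steel fence 12 mm high runs its full length at x = 65 to 79 mm; the plate's 130 mm lane is on the robot's side of it. Place and yaw vary.
- ledge_end (a point): Point on the ledge's top face at the edge of its left end, at local x = 0, y = +190 mm, 60 mm above the table; axes as ledge.
- fence_face (a point): Point at the foot of the fence's face towards the robot, midway along the ledge: local x = +65 mm, y = 0, z = 60 mm; axes as ledge.
- plate: Loose bare aluminium plate, 90 (local x) x 150 (y) x 6 mm, about 0.2 kg, ordinary friction. Origin at the centre of its underside. Two 12 mm through holes 22 mm from its +y end, at x = -25 and +25 mm. At the start it lies flat, wholly on the lane, holed end towards the ledge's left end, a little askew and 13 to 20 mm (at its middle) off the fence.
- plate_lead (a point): Middle of the plate's holed end edge, underside (plate local y = +75 mm). The holes are just clear of the ledge when this is 28 mm past ledge_end; a third of the plate is 50 mm.
- plate_far (a point): Middle of the plate's long edge next to the fence, underside (plate local x = +45 mm); it touches the fence face when the plate is home.
- jar: Small round white jar, 38 mm across, 48 mm high, on the strip behind the fence; origin under its centre. Leave alone.
- hinge: Small steel hinge, 32 x 60 mm and 17 mm high, on the strip behind the fence; origin under its centre. Leave alone.
- drill: Cordless drill lying on its side on the table to the left, about 220 x 220 x 70 mm. Leave alone.
- screwdriver: Screwdriver lying on the table, right and near the robot. Leave alone.
- square: Combination square, a 200 mm steel rule with a 90 mm grey head, lying on the table to the right. Leave alone.
- glue: Glue bottle, 56 mm across, 150 mm high, on the table to the right and far. Leave alone.
- blank: Plain undrilled aluminium plate, 70 x 110 x 6 mm, lying on the table to the left and near the robot. Leave alone.
- bits: Yellow open compartment tray, 90 x 140 x 35 mm, on the table far to the left, near the ledge's end. Leave alone.
Things that resemble listed ones, but are neither listed nor needed, are in the scene too. Leave any blue or pink look-alike of the plate alone.

How it is judged (in metres and radians):
At the end, for the whole second after the job is handed in: The plate lies flat and at rest on the ledge, its holed end 28 to 60 mm past the ledge's left end (both holes clear), its long edge within 4 mm of the fence and within 0.045 rad of parallel to it (y of plate_lead in the frame of ledge_end between 0.028 and 0.06 m and x of plate_far in the frame of fence_face between -0.004 and 0.004 m and angle between the y axis of plate and the y axis of ledge, either way round below 0.045 rad and angle between plate's own z axis and vertical below 0.03 rad and height (world z) of plate between 0.057 and 0.063 m and linear speed of plate below 0.005 m/s); the robot touches nothing.
It fails at once if the plate is lifted off the ledge (more than 10 mm) or falls off (height (world z) of plate above 0.07 m or height (world z) of plate below 0.05 m).
It fails at once if the plate is tipped (more than 0.15 rad) (angle between plate's own z axis and vertical above 0.15 rad).
It fails at once if another thing on the bench is disturbed (moved more than 15 mm) (distance of any of jar, hinge, drill, screwdriver, square, glue, blank, bits from where it was at the start of the episode above 0.015 m).
It also fails if it takes over 58 s, if anything falls off the work surface, if the arm or the gripper's body presses on something with over 40 N, if the wrist force passes 120 N, or if a joint passes its speed limit or range.

### The arm

A 7-joint arm with a two-finger parallel gripper is mounted at the origin on the work surface. World frame = base frame: x ahead of the robot, y to its left, z up, the work surface at z = 0. Lengths are in m, angles in degrees, forces in N, time in s.
With the tool pointing down it reaches from about 0.425 to 0.875 m from the base axis. Payload 4.7 kg.
Tool frame: the origin (TCP) lies midway between the tips of the shut fingers; the grasp point (between the pads) lies 19 mm behind it (env.tcp_to_grasp is the distance from the TCP to the grasp point, in m); z points along the fingers, x is the direction in which the jaws open and shut, and the axes are right-handed (so a half turn about z gives the same grasp; the last joint's range is limited). The gripper opens to 87 mm and grips with 3 to 60 N. Pads are 19 mm wide; open, the fingers measure 117 mm over their backs; the gripper's body (75 mm by 190 mm) begins 51 mm behind the grasp point.
Start: joints at [-75.854, 18.392, -4.016, 83.108, 1.295, 78.541, -3.26], TCP at [0.15, 0.632, 0.223] pointing down, gripper open.
Joint ranges: [-163.93, 163.93], [-17.29, 119.83], [-79.2, 71.16], [3.27, 140.29], [-89.18, 269.18], [5.43, 117.66], [-154.24, 154.24]. Speed limits (degrees/s): [147.25, 147.25, 180, 180, 180, 180, 180].

### API

Orientations are given as [roll, pitch, yaw] about the fixed x, y, z axes, in that order (R = Rz(yaw) Ry(pitch) Rx(roll)).
In Python, from cell import env, viewer gives the robot as it stands.
- The arm moves only by the shell command python3 -m pendant 'ROWS' [OPENING] [FORCE]. ROWS is JSON, a list of rows, each a list of 6 numbers: the shift along the tool's x, y, z each as a share of 0.1 m, from -1 to 1, then the turn, a rotation vector about the tool's x, y, z each as a share of 90 degrees, from -1 to 1. A call has exactly 8 rows; each row is the pose to reach, as a shift and turn from the pose commanded when the call began, along the tool's axes at that moment; what a row does not reach only later rows make up. A row lasts 1/8 s, in which the tool goes at most 62.5 mm and 10.7 degrees, less where a joint would pass 70% of its speed; a pose out of reach is approached as far as the arm can. A call with a number of a shift or a turn outside -1 to 1 is refused whole. A call with a gripper value outside its range is refused whole. OPENING is the finger opening in mm, from 0 to 87, set as the call begins (- or left out, the last holds). The fingers move at their own pace and stop on an object; FORCE is the grip in N (left out, the last holds). Time passes only in rows, so rows that repeat a pose let the fingers close, or fill a call up. It gives the time, the measured TCP pose, the force and the opening at its end, in the units of the state.
- env.get_obs(): the state, without advancing time (a new reading comes with each control period).
- viewer.read_camera(name): name is "scene" or "top" or "wrist"; returns a dict with "frame" (400x640x3 uint8, red, green, blue), "fx", "fy", "cx", "cy" (pixels), "k1" (the pictures are not rectified: a ray, as slopes to the right and down, at radius r is drawn at 1 + k1 r^2 times it, then the intrinsics apply), "view" (4x4, takes a point from world to camera coordinates); the wrist camera has in their place "hand_eye" (4x4, takes a point from camera to tool coordinates, whose origin is the TCP and whose axes are the tool frame's). Camera axes: x right, y down, z forward; pixel columns grow to the right and rows downward; lengths in m; the calibration is good to about 2 mm. A picture is of the moment at which its call begins: read the wrist's pose just before it. There is no depth.
- env.sign_off(): hands the job in, once; it reports no verdict.
The state is a dict: "time_s": time; "qpos": joint angles; "joint_velocities": joint speeds; "effort": joint torques, N m; "tool_pos": TCP position; "tool_rot": TCP orientation; "force": force on the tool from outside, world axes, zero at the start; "wrist_torque": the same for the moment, N m; "grip_width": finger opening in m.
Only numpy, scipy, OpenCV 4.12 (cv2) and the standard library are available. Lean on these libraries where they do the work, as an engineer would, in place of code of your own. Each camera call takes 0.05 s, during which the arm holds its last target.

## Working session

There is one attempt and no reset: what is moved stays moved. The work goes in short steps, Python scripts to look and compute and a shell command to move; the robot and the scene stay as the last step left them, time stands still between calls to the robot, and variables do not carry over. Pictures are saved under pics/ and viewed, and the job is handed in when it is done.

```bash
ls; mkdir -p pics
python3 - <<'E'
from cell import env, viewer
import cv2,numpy as np
o=env.get_obs();print(o)
for n in("scene","top","wrist"):
    c=viewer.read_camera(n);cv2.imwrite(f"pics/{n}0.png",c["frame"][:,:,::-1])
    print({k:(np.round(v,4).tolist() if k!='frame' else 0) for k,v in c.items()})
E
```

```text
pics
{'time_s': 0.0, 'qpos': array([-75.8562787 ,  18.43878003,  -4.01643587,  83.17400051,
         1.29517252,  78.53876944,  -3.25936727]), 'joint_velocities': array([-0.09862101,  0.01307361,  0.04944341,  0.0778771 , -0.02710466,
       -0.03646817, -0.03136406]), 'effort': array([-1.41976589e-04, -4.91280019e+01, -4.04051598e-01, -3.12529886e+01,
       -6.39930367e-02,  4.35029995e-02,  1.57211844e-04]), 'tool_pos': array([0.14984518, 0.63194318, 0.22147268]), 'tool_rot': array([1.79994513e+02, 1.06297570e-01, 7.66675286e+01]), 'force': array([ 0.95500673, -0.42627029,  0.22542127]), 'wrist_torque': array([ 0.01705049, -0.01404938,  0.03577112]), 'grip_width': 0.08685629013131733}
{'frame': 0, 'fx': 488.5978, 'fy': 488.5978, 'cx': 317.59, 'cy': 205.217, 'k1': -0.0619, 'view': [[-0.1834, 0.983, 0.0086, 0.0671], [0.814, 0.1568, -0.5593, -0.4108], [-0.5511, -0.0956, -0.8289, 1.7513], [0.0, 0.0, 0.0, 1.0]]}
{'frame': 0, 'fx': 516.6158, 'fy': 516.6158, 'cx': 307.8072, 'cy': 195.7718, 'k1': -0.084, 'view': [[0.0273, -0.9996, -0.0017, 0.0419], [-0.9927, -0.0269, -0.1178, 0.534], [0.1177, 0.0049, -0.993, 1.9247], [0.0, 0.0, 0.0, 1.0]]}
{'frame': 0, 'fx': 326.5648, 'fy': 326.5648, 'cx': 325.5904, 'cy': 204.4113, 'k1': -0.0557, 'hand_eye': [[1.0, -0.0005, 0.0006, -0.0008], [0.0002, 0.9543, 0.2987, -0.0831], [-0.0007, -0.2987, 0.9543, -0.1622], [0.0, 0.0, 0.0, 1.0]]}
```

View pics/scene0.png

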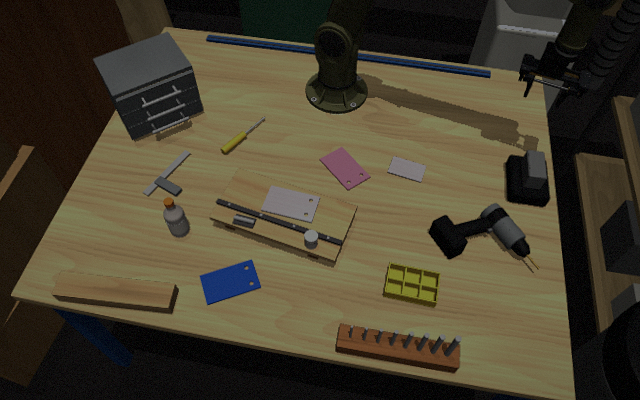

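View pics/top0.png

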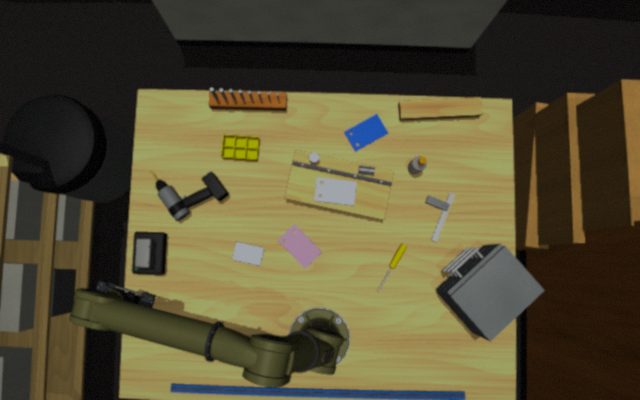

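View pics/wrist0.png

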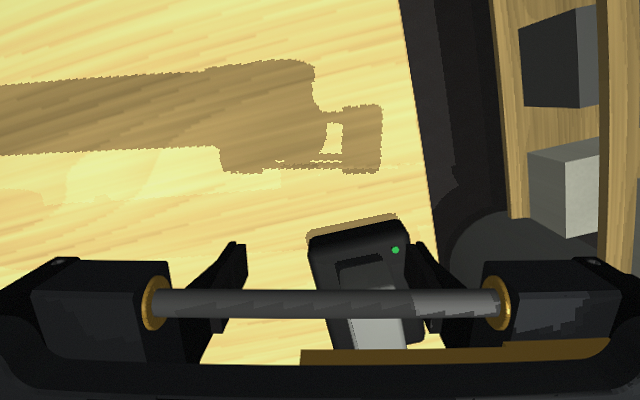

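The pictures show the ledge at about px (285,215) in the scene view and (340,185) in the top view. The plate is on it, with its holes towards the robot's left. I'll zoom in on both.

Run:
```python
import cv2
a=cv2.imread("pics/scene0.png")[160:280,190:380];cv2.imwrite("pics/sc1.png",cv2.resize(a,None,fx=4,fy=4,interpolation=cv2.INTER_CUBIC))
a=cv2.imread("pics/top0.png")[140:230,270:410];cv2.imwrite("pics/tc1.png",cv2.resize(a,None,fx=5,fy=5,interpolation=cv2.INTER_CUBIC))
```

```text
(no output)
```

View pics/sc1.png

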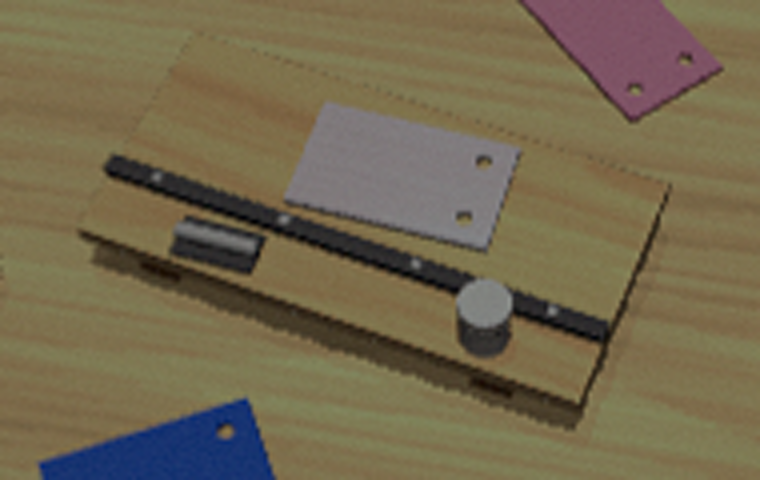

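View pics/tc1.png

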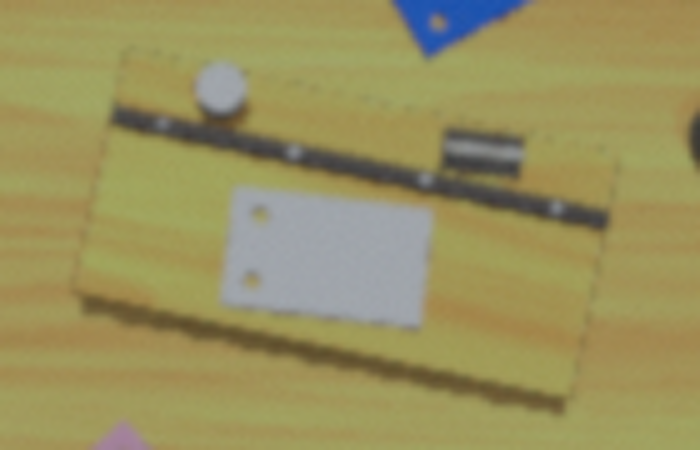

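```bash
cat > h.py <<'E'
from cell import env, viewer
import cv2,numpy as np
from scipy.spatial.transform import Rotation as R
def cast(c,px,z,T=None):
    px=np.atleast_2d(np.array(px,float))
    K=np.array([[c["fx"],0,c["cx"]],[0,c["fy"],c["cy"]],[0,0,1]])
    n=cv2.undistortPoints(px[:,None],K,np.array([c["k1"],0,0,0,0]))[:,0]
    d=np.c_[n,np.ones(len(n))]
    M=np.linalg.inv(c["view"]) if T is None else T@c["hand_eye"]
    D=d@M[:3,:3].T; o=M[:3,3]
    return o+D*((z-o[2])/D[:,2])[:,None]
def toolT(o):
    T=np.eye(4);T[:3,:3]=R.from_euler('xyz',o["tool_rot"],degrees=True).as_matrix();T[:3,3]=o["tool_pos"];return T
def plate(c,roi,smax=45,vmin=90):
    x0,y0,x1,y1=roi
    hsv=cv2.cvtColor(c["frame"],cv2.COLOR_RGB2HSV)
    m=((hsv[...,1]<smax)&(hsv[...,2]>vmin)).astype(np.uint8)
    mm=np.zeros_like(m);mm[y0:y1,x0:x1]=m[y0:y1,x0:x1]
    cs,_=cv2.findContours(mm,cv2.RETR_EXTERNAL,cv2.CHAIN_APPROX_NONE)
    return max(cs,key=cv2.contourArea)[:,0]
def prect(c,roi,T=None,**k):
    p=plate(c,roi,**k);w=cast(c,p,0.066,T)[:,:2]
    (cen,sz,an)=cv2.minAreaRect((w*1000).astype(np.float32))
    return np.array(cen)/1000,sz,cv2.boxPoints((cen,sz,an))/1000
E
python3 - <<'E'
from h import *
top=viewer.read_camera("top");sc=viewer.read_camera("scene")
T=(np.array([[125,48],[76,293],[567,398],[618,155]])+.5)/5-.5+[270,140]
S=(np.array([[580,408],[670,185],[190,35],[80,233]])+.5)/4-.5+[190,160]
for c,p in((top,T),(sc,S)):
    w=cast(c,p,.06)[:,:2]
    print("corners FL NL NR FR",w.round(4).tolist(),"cen",w.mean(0).round(4))
    y=w[0]-w[3]+w[1]-w[2];x=w[0]-w[1]+w[3]-w[2]
    print(np.degrees(np.arctan2(-y[0],y[1])),np.degrees(np.arctan2(x[1],x[0])),np.linalg.norm(y)/2,np.linalg.norm(x)/2)
F=(np.array([[115,107],[608,213],[607,227],[112,122]])+.5)/5-.5+[270,140]
print("fence top",cast(top,F,.072).round(4).tolist())
F=(np.array([[115,155],[608,323]])+.5)/4-.5+[190,160]
print("fence sc near edge",cast(sc,F,.072).round(4).tolist())
for c,r in((top,(305,165,365,215)),(sc,(255,180,325,226))):
    cen,sz,b=prect(c,r,smax=60,vmin=80);print(cen,sz,b.round(4).tolist())
print(env.get_obs()["time_s"])
E
```

```text
corners FL NL NR FR [[0.7049, 0.111], [0.5179, 0.1418], [0.4492, -0.2255], [0.6333, -0.2622]] cen [ 0.5763 -0.0587]
-10.723279805094833 -10.308485905407254 0.3768514612362586 0.18863207339701932
corners FL NL NR FR [[0.7093, 0.1097], [0.5205, 0.1437], [0.4536, -0.2315], [0.6396, -0.2592]] cen [ 0.5807 -0.0593]
-10.393614884170141 -9.344847537632928 0.3783033831402461 0.1899076936823142
fence top [[0.6572, 0.1167, 0.072], [0.5872, -0.2531, 0.072], [0.5767, -0.2524, 0.072], [0.6458, 0.1186, 0.072]]
fence sc near edge [[0.5782, -0.2503, 0.072], [0.6483, 0.1183, 0.072]]
[ 0.54960077 -0.04426001] (151.85328674316406, 92.35741424560547) [[0.4966000020503998, -0.11559999734163284], [0.5885000228881836, -0.1242000013589859], [0.6025999784469604, 0.027000000700354576], [0.510699987411499, 0.035599999129772186]]
[ 0.55017053 -0.0448915 ] (150.73788452148438, 91.00457000732422) [[0.4975999891757965, -0.11550000309944153], [0.5881999731063843, -0.12430000305175781], [0.6026999950408936, 0.025800000876188278], [0.5120999813079834, 0.03449999913573265]]
0.25
```

```bash
cat >> h.py <<'E'
YAW=-10.6
u=np.array([-np.sin(np.radians(YAW)),np.cos(np.radians(YAW))]);v=np.array([u[1],-u[0]])
END=.237;FEN=.6144
def W(uu,vv): return uu*u+vv*v
def go(x,y,z,yaw):
    o=env.get_obs();T=toolT(o);p=T[:3,:3].T@(np.array([x,y,z])-T[:3,3])
    G=R.from_euler('xyz',[180,0,yaw],degrees=True).as_matrix()
    r=R.from_matrix(T[:3,:3].T@G).as_rotvec(degrees=True)
    print("shift",(p/.1).round(3),"turn",(r/90).round(3),"t",o["time_s"])
E
for i in 1 2 ; do :; done
python3 -m pendant '[[-0.08,0.12,0,0,0,0],[-0.16,0.25,0,0,0,0],[-0.23,0.37,0,0,0,0],[-0.31,0.5,0,0,0,0],[-0.39,0.62,0,0,0,0],[-0.47,0.75,0,0,0,0],[-0.54,0.87,0,0,0,0],[-0.62,0.99,0,0,0,0]]' 0
python3 -m pendant '[[-0.08,0.12,0,0,0,0],[-0.16,0.25,0,0,0,0],[-0.23,0.37,0,0,0,0],[-0.31,0.5,0,0,0,0],[-0.39,0.62,0,0,0,0],[-0.47,0.75,0,0,0,0],[-0.54,0.87,0,0,0,0],[-0.62,0.99,0,0,0,0]]' 40
```

```text
time_s: 1.25
tool_pos: [0.2326, 0.5487, 0.2226]
tool_rot: [180.0, -0.0, 76.7]
force: [-0.4, 0.0, 0.3]
grip_width: 0.015
time_s: 2.25
tool_pos: [0.3147, 0.4655, 0.2226]
tool_rot: [180.0, -0.0, 76.7]
force: [-0.1, -0.7, 0.3]
grip_width: 0.0399
```

Run:
```python
from h import *
print(W(.057,.470)); go(.36,.35,.2,79.4);go(.44,.2,.2,79.4);go(*W(.057,.470),.12,79.4)
```

```text
[ 0.47246484 -0.03042982]
shift [-1.02   0.707  0.226] turn [ 0.   -0.   -0.03] t 2.25
shift [-2.295  1.832  0.226] turn [ 0.   -0.   -0.03] t 2.25
shift [-4.462  2.679  1.025] turn [ 0.   -0.   -0.03] t 2.25
```

```bash
python3 -m pendant '[[-0.12,0.1,0,0,0,0],[-0.24,0.2,0,0,0,0],[-0.36,0.3,0.02,0,0,-0.01],[-0.49,0.4,0.04,0,0,-0.02],[-0.61,0.5,0.06,0,0,-0.03],[-0.74,0.6,0.08,0,0,-0.03],[-0.86,0.7,0.1,0,0,-0.03],[-0.99,0.8,0.1,0,0,-0.03]]' 70
python3 -m pendant '[[-0.12,0.1,0,0,0,0],[-0.24,0.2,0,0,0,0],[-0.36,0.3,0,0,0,0],[-0.49,0.4,0,0,0,0],[-0.61,0.5,0,0,0,0],[-0.74,0.6,0,0,0,0],[-0.86,0.7,0,0,0,0],[-0.99,0.8,0,0,0,0]]'
python3 -m pendant '[[-0.12,0.06,0,0,0,0],[-0.24,0.12,0,0,0,0],[-0.36,0.18,0.02,0,0,0],[-0.49,0.24,0.04,0,0,0],[-0.61,0.3,0.06,0,0,0],[-0.74,0.36,0.08,0,0,0],[-0.86,0.42,0.1,0,0,0],[-0.99,0.5,0.1,0,0,0]]'
python3 -c "
from h import *
go(*W(.057,.470),.12,79.4)"
```

```text
time_s: 3.25
tool_pos: [0.3694, 0.3503, 0.2124]
tool_rot: [-180.0, 0.0, 79.4]
force: [-0.1, -0.2, 0.7]
grip_width: 0.0703
time_s: 4.25
tool_pos: [0.4299, 0.2384, 0.2126]
tool_rot: [180.0, -0.0, 79.4]
force: [0.1, -0.5, 0.5]
grip_width: 0.0699
time_s: 5.25
tool_pos: [0.4604, 0.1319, 0.2024]
tool_rot: [-180.0, -0.0, 79.4]
force: [-0.2, 0.6, -0.2]
grip_width: 0.0701
shift [-1.573  0.418  0.824] turn [-0. -0. -0.] t 5.25
```

```bash
python3 -m pendant '[[-0.12,0.03,0,0,0,0],[-0.24,0.06,0,0,0,0],[-0.36,0.09,0.1,0,0,0],[-0.49,0.12,0.2,0,0,0],[-0.61,0.15,0.25,0,0,0],[-0.74,0.18,0.3,0,0,0],[-0.86,0.2,0.35,0,0,0],[-0.98,0.22,0.4,0,0,0]]'
python3 -m pendant '[[-0.12,0.03,0,0,0,0],[-0.24,0.06,0.05,0,0,0],[-0.36,0.12,0.1,0,0,0],[-0.48,0.15,0.2,0,0,0],[-0.59,0.2,0.3,0,0,0],[-0.59,0.2,0.4,0,0,0],[-0.59,0.2,0.42,0,0,0],[-0.59,0.2,0.42,0,0,0]]'
python3 - <<'E'
from h import *
go(*W(.057,.470),.062,79.4)
T=toolT(env.get_obs());w=viewer.read_camera("wrist");cv2.imwrite("pics/w2.png",w["frame"][:,:,::-1])
E
```

```text
time_s: 6.25
tool_pos: [0.4638, 0.0316, 0.1623]
tool_rot: [180.0, -0.0, 79.4]
force: [-0.6, -0.1, 0.1]
grip_width: 0.0699
time_s: 7.25
tool_pos: [0.4725, -0.0287, 0.1204]
tool_rot: [-180.0, -0.0, 79.4]
force: [0.3, -0.4, -1.2]
grip_width: 0.0696
shift [-0.017  0.003  0.584] turn [-0. -0.  0.] t 7.25
```

View pics/w2.png

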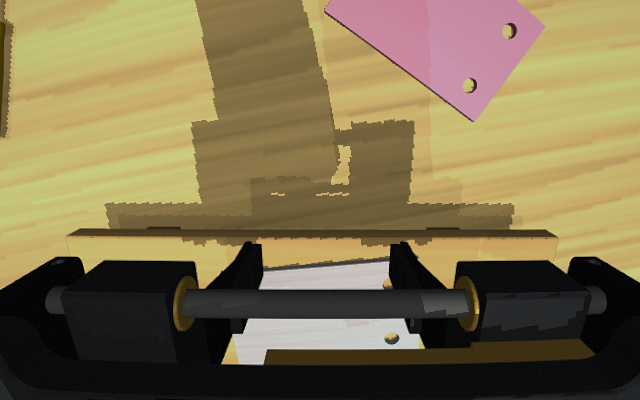

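```bash
python3 - <<'E'
from h import *
T=toolT(env.get_obs());w=viewer.read_camera("wrist")
for p,z in(([80,236],.06),([545,238],.06),([265,270],.066),([385,262],.066)):
    q=cast(w,p,z,T)[0,:2];print(p,q.round(4),"u,v",(q@u).round(4),(q@v).round(4))
E
python3 -m pendant '[[0,0,0.08,0,0,0],[0,0,0.16,0,0,0],[0,0,0.24,0,0,0],[0,0,0.32,0,0,0],[0,0,0.4,0,0,0],[0,0,0.48,0,0,0],[0,0,0.55,0,0,0],[0,0,0.55,0,0,0]]'
```

```text
[80, 236] [ 0.4498 -0.216 ] u,v -0.1295 0.4818
[545, 238] [0.5165 0.1322] u,v 0.225 0.4834
[265, 270] [ 0.4997 -0.0804] u,v 0.0129 0.5059
[385, 262] [0.5096 0.0084] u,v 0.102 0.4993
time_s: 8.35
tool_pos: [0.4721, -0.0294, 0.0649]
tool_rot: [-179.9, 0.0, 79.4]
force: [-0.9, -0.3, 0.8]
grip_width: 0.0699
```

```bash
python3 -m pendant '[[0,0.04,0.02,0,0,0],[0,0.08,0.02,0,0,0],[0,0.12,0.02,0,0,0],[0,0.16,0.02,0,0,0],[0,0.2,0.02,0,0,0],[0,0.24,0.02,0,0,0],[0,0.28,0.02,0,0,0],[0,0.32,0.02,0,0,0]]'
python3 - <<'E'
from h import *
o=env.get_obs();print(o["tool_pos"],o["force"],o["tool_pos"][:2]@v)
t=viewer.read_camera("top");s=viewer.read_camera("scene")
cv2.imwrite("pics/t3.png",cv2.resize(t["frame"][140:230,270:410,::-1],None,fx=5,fy=5))
cv2.imwrite("pics/s3.png",cv2.resize(s["frame"][140:290,180:400,::-1],None,fx=3.5,fy=3.5))
E
```

```text
time_s: 9.35
tool_pos: [0.5042, -0.0351, 0.0635]
tool_rot: [-180.0, -0.0, 79.4]
force: [-0.6, -0.4, 1.6]
grip_width: 0.07
[ 0.50415903 -0.03514884  0.06349363] [-0.64349212 -0.42044446  1.60296123] 0.5020214054221004
```

View pics/s3.png

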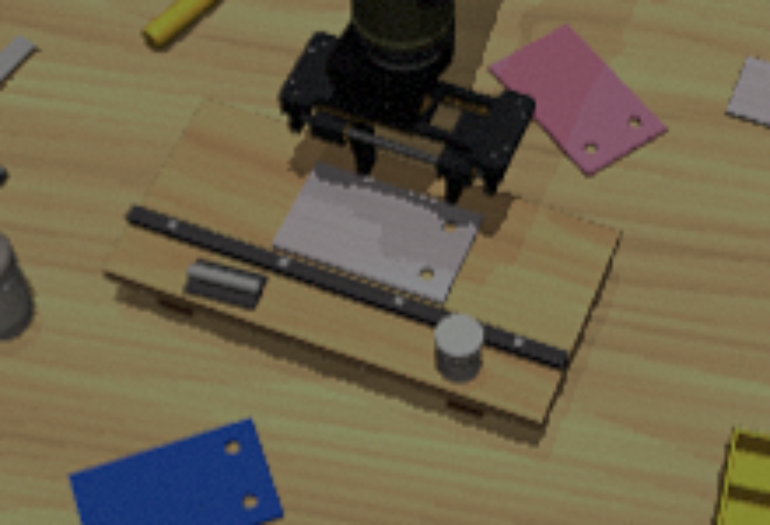

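The plate is now turned nearly square. Its near edge is against the fingers, with a gap still left to the fence. I'll continue.

```bash
python3 -m pendant '[[0,0.02,0.01,0,0,0],[0,0.04,0.01,0,0,0],[0,0.06,0.01,0,0,0],[0,0.07,0.01,0,0,0],[0,0.08,0.01,0,0,0],[0,0.09,0.01,0,0,0],[0,0.1,0.01,0,0,0],[0,0.1,0.01,0,0,0]]'
python3 -m pendant '[[0,0.01,0,0,0,0],[0,0.01,0,0,0,0],[0,0.02,0,0,0,0],[0,0.02,0,0,0,0],[0,0.03,0,0,0,0],[0,0.03,0,0,0,0],[0,0.03,0,0,0,0],[0,0.03,0,0,0,0]]'
```

```text
time_s: 10.45
tool_pos: [0.5133, -0.0369, 0.0625]
tool_rot: [-179.9, -0.0, 79.4]
force: [-2.3, 0.8, 2.1]
grip_width: 0.0701
time_s: 11.45
tool_pos: [0.5135, -0.0369, 0.0622]
tool_rot: [-179.6, -0.0, 79.4]
force: [-11.1, 1.5, 7.5]
grip_width: 0.0701
```

```bash
python3 -m pendant '[[0,-0.05,0,0,0,0],[0,-0.1,0,0,0,0],[0,-0.15,-0.1,0,0,0],[0,-0.15,-0.25,0,0,0],[0,-0.15,-0.4,0,0,0],[0,-0.15,-0.5,0,0,0],[0,-0.15,-0.6,0,0,0],[0,-0.15,-0.6,0,0,0]]'
python3 -c "
from h import *
go(*W(-.055,.565),.12,-10.6)"
```

```text
time_s: 12.45
tool_pos: [0.5027, -0.0348, 0.1234]
tool_rot: [179.9, -0.0, 79.4]
force: [-0.0, -0.1, 0.8]
grip_width: 0.0702
shift [-1.132  0.646  0.034] turn [ 0.    -0.001  1.   ] t 12.45
```

```bash
python3 -m pendant '[[-0.12,0.08,0,0,0,0.11],[-0.25,0.16,0,0,0,0.22],[-0.37,0.24,0,0,0,0.33],[-0.5,0.32,0,0,0,0.44],[-0.62,0.4,0,0,0,0.55],[-0.75,0.48,0,0,0,0.66],[-0.87,0.56,0,0,0,0.77],[-1,0.65,0,0,0,0.88]]' 40
python3 -c "
from h import *
go(*W(-.055,.565),.12,-10.6)"
```

```text
time_s: 13.45
tool_pos: [0.5472, -0.1453, 0.1219]
tool_rot: [-180.0, 0.1, -0.1]
force: [-0.1, 0.1, -0.4]
grip_width: 0.0399
shift [-0.019  0.127  0.019] turn [0.    0.001 0.116] t 13.45
```

```bash
python3 -m pendant '[[-0.01,0.08,0,0,0,0.06],[-0.02,0.13,0,0,0,0.117],[-0.02,0.13,0,0,0,0.117],[-0.02,0.13,0,0,0,0.117],[-0.02,0.13,0,0,0,0.117],[-0.02,0.13,0,0,0,0.117],[-0.02,0.13,0,0,0,0.117],[-0.02,0.13,0,0,0,0.117]]' 40
python3 - <<'E'
from h import *
o=env.get_obs();T=toolT(o);w=viewer.read_camera("wrist");s=viewer.read_camera("scene");print(o["tool_pos"],o["tool_rot"],o["tool_pos"][:2]@u,o["tool_pos"][:2]@v)
cv2.imwrite("pics/w4.png",w["frame"][:,:,::-1]);cv2.imwrite("pics/s4.png",cv2.resize(s["frame"][140:290,180:400,::-1],None,fx=3.5,fy=3.5))
E
```

```text
time_s: 14.45
tool_pos: [0.5455, -0.1581, 0.1226]
tool_rot: [-180.0, -0.0, -10.4]
force: [0.8, 0.3, -0.0]
grip_width: 0.0403
[ 0.54552203 -0.15807894  0.12259654] [-1.79992133e+02 -6.44702962e-03 -1.03597640e+01] -0.05503186494493999 0.5652917265807511
```

View pics/w4.png

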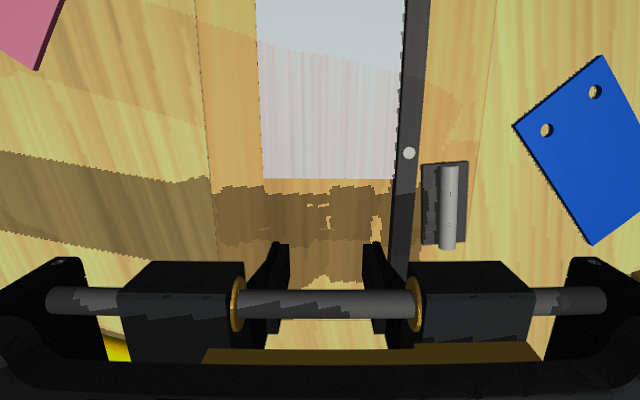

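View pics/s4.png

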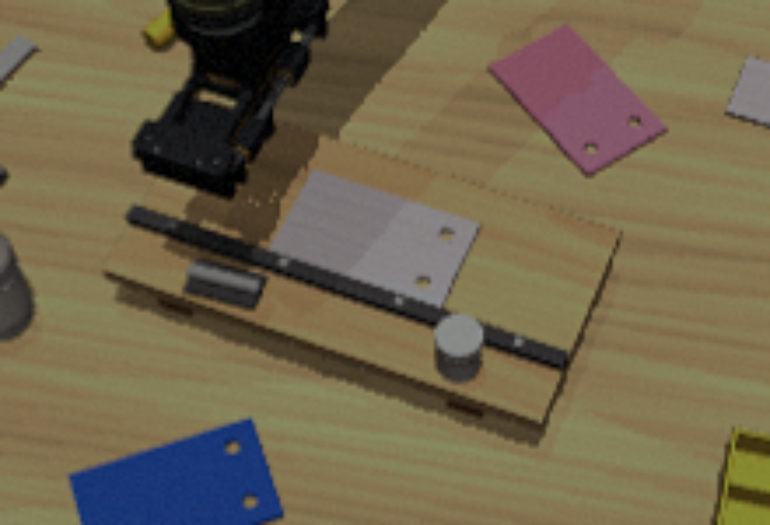

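Both views show the plate flush along the fence: the wrist view has its rear edge at row 178, columns 265 to 395. I'll measure it.

Run:
```python
from h import *
o=env.get_obs();T=toolT(o);w=viewer.read_camera("wrist")
for p,z in(([265,178],.066),([395,178],.066),([258,10],.066),([400,10],.066),([404,10],.072),([389,240],.072),([404,10],.060),([389,240],.060)):
    q=cast(w,p,z,T)[0,:2];print(p,z,"u,v",(q@u).round(4),(q@v).round(4))
s=viewer.read_camera("scene");c,sz,b=prect(s,(250,180,325,232),smax=60,vmin=60);print(sz,(b@u).round(4),(b@v).round(4))
```

```text
[265, 178] 0.066 u,v -0.0228 0.523
[395, 178] 0.066 u,v -0.0224 0.6123
[258, 10] 0.066 u,v 0.0812 0.5234
[400, 10] 0.066 u,v 0.0816 0.6091
[404, 10] 0.072 u,v 0.0801 0.6103
[389, 240] 0.072 u,v -0.066 0.6097
[404, 10] 0.06 u,v 0.0831 0.6128
[389, 240] 0.06 u,v -0.0712 0.6123
(151.251708984375, 97.49832916259766) [-0.0229 -0.0223  0.129   0.1284] [0.5234 0.6209 0.62   0.5225]
```

```bash
python3 -m pendant '[[0,0,0.1,0,0,0],[0,0,0.2,0,0,0],[0,0,0.3,0,0,0],[0,0,0.4,0,0,0],[0,0,0.48,0,0,0],[0,0,0.54,0,0,0],[0,0,0.59,0,0,0],[0,0,0.59,0,0,0]]'
```

```text
time_s: 15.65
tool_pos: [0.5453, -0.158, 0.0633]
tool_rot: [-180.0, 0.0, -10.4]
force: [-1.0, -0.3, 0.8]
grip_width: 0.0397
```

```bash
python3 -m pendant '[[0,-0.06,0,0,0,0],[0,-0.12,0,0,0,0],[0,-0.18,0,0,0,0],[0,-0.24,0,0,0,0],[0,-0.3,0,0,0,0],[0,-0.36,0,0,0,0],[0,-0.42,0,0,0,0],[0,-0.48,0,0,0,0]]'
python3 -m pendant '[[0,-0.06,0,0,0,0],[0,-0.12,0,0,0,0],[0,-0.18,0,0,0,0],[0,-0.24,0,0,0,0],[0,-0.3,0,0,0,0],[0,-0.36,0,0,0,0],[0,-0.42,0,0,0,0],[0,-0.48,0,0,0,0]]'
python3 - <<'E'
from h import *
o=env.get_obs();T=toolT(o);w=viewer.read_camera("wrist");print(o["tool_pos"],o["tool_rot"],o["tool_pos"][:2]@u,o["tool_pos"][:2]@v)
cv2.imwrite("pics/w5.png",w["frame"][:,:,::-1])
E
```

```text
time_s: 16.65
tool_pos: [0.5543, -0.1107, 0.0636]
tool_rot: [180.0, -0.0, -10.4]
force: [0.2, -2.3, 1.2]
grip_width: 0.04
time_s: 17.65
tool_pos: [0.5628, -0.0633, 0.0635]
tool_rot: [-180.0, 0.0, -10.4]
force: [0.2, -1.6, 1.6]
grip_width: 0.0397
[ 0.56282609 -0.06326861  0.06353941] [-1.79996125e+02  6.47460524e-04 -1.03669715e+01] 0.041343663521296696 0.5648600075035229
```

View pics/w5.png

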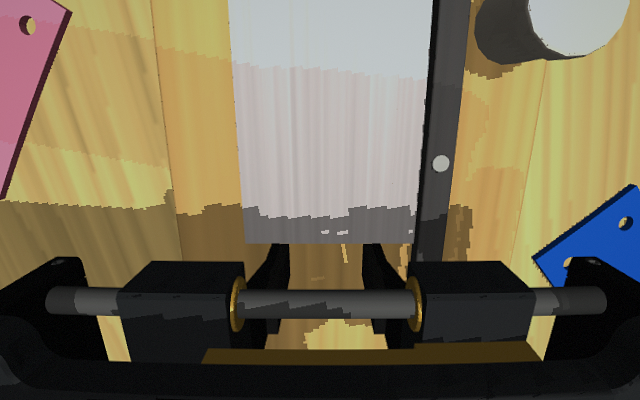

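The plate is sliding flush, with its rear edge at row 243, against both fingertips.

```bash
python3 -m pendant '[[0,-0.06,0,0,0,0],[0,-0.12,0,0,0,0],[0,-0.18,0,0,0,0],[0,-0.24,0,0,0,0],[0,-0.3,0,0,0,0],[0,-0.36,0,0,0,0],[0,-0.42,0,0,0,0],[0,-0.48,0,0,0,0]]'
python3 - <<'E'
from h import *
o=env.get_obs();T=toolT(o);w=viewer.read_camera("wrist");print(o["tool_pos"][:2]@u)
q=cast(w,[[245,243],[410,243]],.066,T)[:,:2];print(q@u,q@v)
s=viewer.read_camera("scene");cv2.imwrite("pics/s6.png",cv2.resize(s["frame"][140:290,180:400,::-1],None,fx=3.5,fy=3.5,interpolation=cv2.INTER_CUBIC))
t=viewer.read_camera("top");cv2.imwrite("pics/t6.png",cv2.resize(t["frame"][140:230,270:410,::-1],None,fx=5,fy=5,interpolation=cv2.INTER_CUBIC))
E
```

```text
time_s: 18.7
tool_pos: [0.5714, -0.016, 0.0635]
tool_rot: [-180.0, 0.0, -10.4]
force: [-0.1, -1.8, 0.1]
grip_width: 0.0395
0.08941908366884055
[0.09955693 0.09993582] [0.52093872 0.60915018]
```

View pics/s6.png

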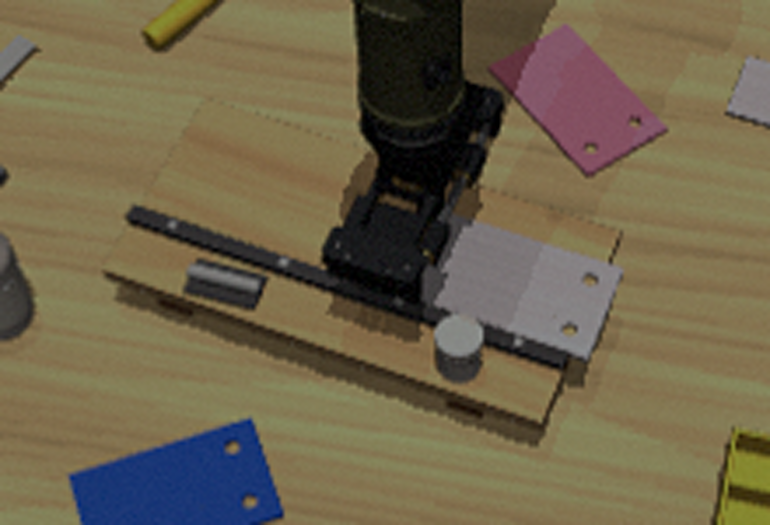

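View pics/t6.png

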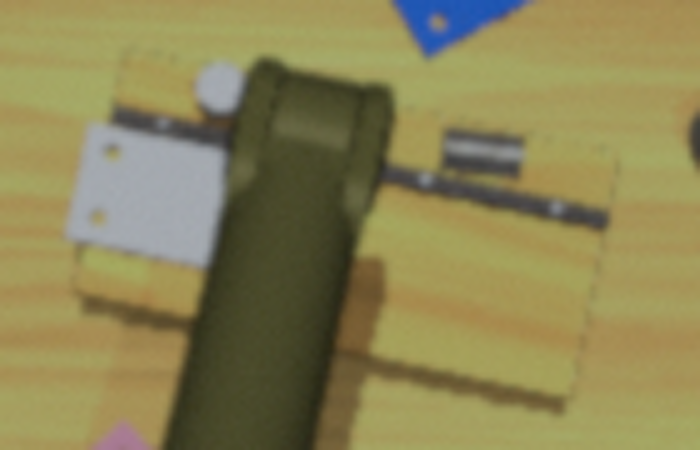

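The plate now hangs out about 12 mm, so it needs 32 mm more.

```bash
python3 -m pendant '[[0,-0.06,0,0,0,0],[0,-0.12,0,0,0,0],[0,-0.18,0,0,0,0],[0,-0.23,0,0,0,0],[0,-0.27,0,0,0,0],[0,-0.3,0,0,0,0],[0,-0.32,0,0,0,0],[0,-0.32,0,0,0,0]]'
python3 -m pendant '[[0,0.05,0,0,0,0],[0,0.12,0,0,0,0],[0,0.2,-0.1,0,0,0],[0,0.25,-0.25,0,0,0],[0,0.3,-0.4,0,0,0],[0,0.4,-0.6,0,0,0],[0,0.5,-0.6,0,0,0],[0,0.5,-0.6,0,0,0]]'
python3 - <<'E'
from h import *
o=env.get_obs();T=toolT(o);w=viewer.read_camera("wrist");print(o["tool_pos"],o["tool_pos"][:2]@u)
cv2.imwrite("pics/w7.png",w["frame"][:,:,::-1])
s=viewer.read_camera("scene");cv2.imwrite("pics/s7.png",cv2.resize(s["frame"][160:280,250:400,::-1],None,fx=5,fy=5,interpolation=cv2.INTER_CUBIC))
t=viewer.read_camera("top");cv2.imwrite("pics/t7.png",cv2.resize(t["frame"][140:230,270:410,::-1],None,fx=5,fy=5,interpolation=cv2.INTER_CUBIC))
E
```

```text
time_s: 19.85
tool_pos: [0.5773, 0.0154, 0.0636]
tool_rot: [-180.0, -0.0, -10.4]
force: [-0.2, -0.4, 0.2]
grip_width: 0.0399
time_s: 20.85
tool_pos: [0.5678, -0.0354, 0.1236]
tool_rot: [-180.0, -0.0, -10.5]
force: [-0.2, 0.4, -0.4]
grip_width: 0.0399
[ 0.56779773 -0.03543415  0.12362152] 0.06961768166011552
```

View pics/s7.png

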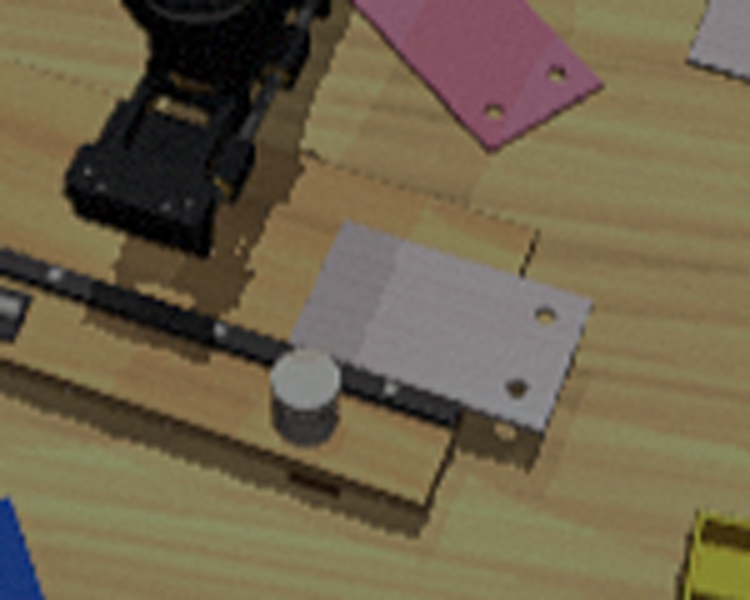

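View pics/t7.png

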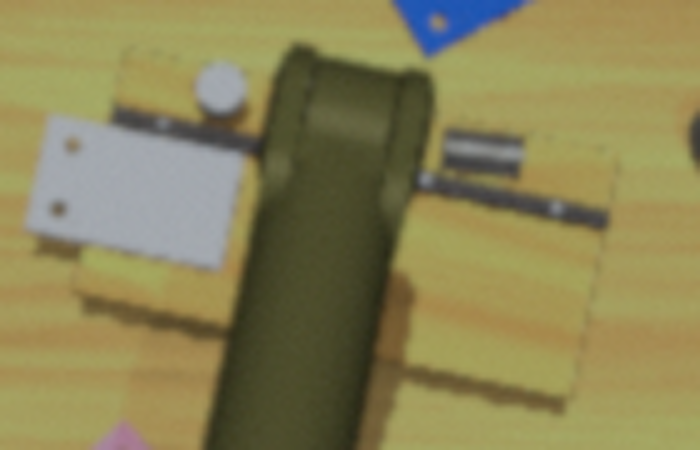

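View pics/w7.png

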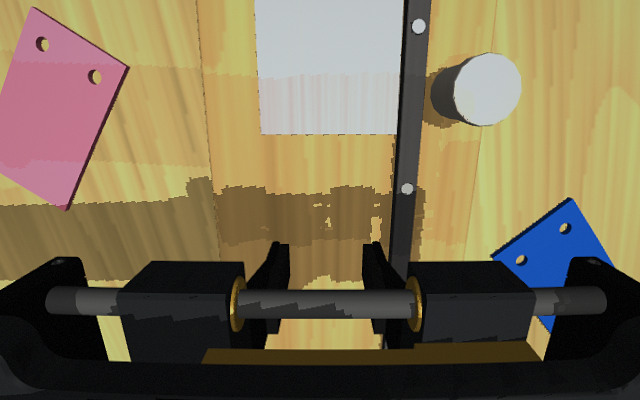

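Both holes are clear of the end, and daylight shows through one in the plate's shadow. The plate looks flush in all views. I'll check it numerically.

Run:
```python
from h import *
o=env.get_obs();T=toolT(o);w=viewer.read_camera("wrist")
for p,z in(([261,134],.066),([397,134],.066),([255,5],.066),([402,5],.066),([404,5],.060),([392,220],.060)):
    q=cast(w,p,z,T)[0,:2];print(p,z,"u,v",(q@u).round(4),(q@v).round(4))
s=viewer.read_camera("scene")
P=(np.array([[347,222],[592,302],[545,430]])+.5)/5-.5+[250,160];q=cast(s,P,.066)[:,:2];print("sc NR NL FL",(q@u).round(4),(q@v).round(4))
E0=(np.array([[537,232],[428,507]])+.5)/5-.5+[250,160];q=cast(s,E0,.06)[:,:2];print("sc end",(q@u).round(4),(q@v).round(4))
t=viewer.read_camera("top")
P=(np.array([[50,115],[26,232],[220,270],[243,152]])+.5)/5-.5+[270,140];q=cast(t,P,.066)[:,:2];print("top FL NL NR FR",(q@u).round(4),(q@v).round(4))
for a,b in((q[2],q[1]),(q[3],q[0])): d=b-a;print(np.degrees(np.arctan2(-d[0],d[1])))
E0=(np.array([[125,48],[76,293]])+.5)/5-.5+[270,140];q=cast(t,E0,.06)[:,:2];print("top end",(q@u).round(4))
```

```text
[261, 134] 0.066 u,v 0.1332 0.5205
[397, 134] 0.066 u,v 0.1336 0.6105
[255, 5] 0.066 u,v 0.2104 0.5204
[402, 5] 0.066 u,v 0.2107 0.609
[404, 5] 0.06 u,v 0.2123 0.6115
[392, 220] 0.06 u,v 0.071 0.6123
sc NR NL FL [0.1343 0.2815 0.283 ] [0.523  0.5232 0.6107]
sc end [0.2368 0.2391] [0.4857 0.6747]
top FL NL NR FR [0.2824 0.2806 0.1332 0.135 ] [0.6094 0.5192 0.5217 0.6124]
-9.614430001700114
-9.460042620742609
top end [0.2387 0.2347]
```

The overhang is about 44 mm. The remaining gap to the fence reads 1–2 mm, which is inside the limit. There is time for one gentle squaring push to remove doubt.

```bash
python3 -c "
from h import *
go(*W(.2,.48),.123,79.4)"
```

```text
shift [-8.38e-01 -1.29e+00  1.00e-03] turn [-0.     0.001 -0.997] t 21.15
```

```bash
python3 -m pendant '[[-0.1,-0.12,0,0,0,-0.11],[-0.2,-0.25,0,0,0,-0.22],[-0.3,-0.37,0,0,0,-0.33],[-0.4,-0.5,0,0,0,-0.44],[-0.5,-0.62,0,0,0,-0.55],[-0.6,-0.75,0,0,0,-0.66],[-0.7,-0.87,0,0,0,-0.77],[-0.84,-1,0,0,0,-0.88]]' 70
python3 -c "
from h import *
go(*W(.2,.48),.123,79.4)"
```

```text
time_s: 22.15
tool_pos: [0.5033, 0.0798, 0.1234]
tool_rot: [180.0, 0.0, 69.2]
force: [-0.6, -0.2, 0.1]
grip_width: 0.0702
shift [ 0.285 -0.052  0.003] turn [-0.     0.    -0.114] t 22.15
```

```bash
python3 -m pendant '[[0.1,-0.02,0,0,0,-0.06],[0.2,-0.04,0,0,0,-0.114],[0.285,-0.052,0,0,0,-0.114],[0.285,-0.052,0.15,0,0,-0.114],[0.285,-0.052,0.3,0,0,-0.114],[0.285,-0.052,0.45,0,0,-0.114],[0.285,-0.052,0.6,0,0,-0.114],[0.285,-0.052,0.6,0,0,-0.114]]'
python3 -c "
from h import *
o=env.get_obs();print(o['tool_pos'][:2]@v,o['tool_pos'][:2]@u)
go(*W(.2,.51),.063,79.4)"
```

```text
time_s: 23.15
tool_pos: [0.5082, 0.1073, 0.0622]
tool_rot: [-179.9, 0.1, 79.1]
force: [-0.3, 1.3, 0.5]
grip_width: 0.0699
0.47976843845491585 0.19891861020179927
shift [ 0.013  0.302 -0.009] turn [-0.001  0.001 -0.004] t 23.15
```

```bash
python3 -m pendant '[[0,0.06,-0.01,0,0,0],[0,0.12,-0.01,0,0,0],[0,0.18,-0.01,0,0,0],[0,0.22,-0.01,0,0,0],[0,0.25,-0.01,0,0,0],[0,0.27,-0.01,0,0,0],[0,0.28,-0.01,0,0,0],[0,0.29,-0.01,0,0,0]]'
python3 -m pendant '[[0,0.01,0,0,0,0],[0,0.01,0,0,0,0],[0,0.02,0,0,0,0],[0,0.02,0,0,0,0],[0,0.03,0,0,0,0],[0,0.03,0,0,0,0],[0,0.04,0,0,0,0],[0,0.04,0,0,0,0]]'
python3 -c "
from h import *
o=env.get_obs();print(o['tool_pos'][:2]@v,o['tool_pos'][:2]@u)"
```

```text
time_s: 24.15
tool_pos: [0.5375, 0.1023, 0.0646]
tool_rot: [-180.0, -0.0, 79.1]
force: [0.8, -0.2, 0.1]
grip_width: 0.0699
time_s: 25.15
tool_pos: [0.5399, 0.1019, 0.0643]
tool_rot: [-179.8, 0.0, 79.1]
force: [-6.1, 1.2, 2.7]
grip_width: 0.0701
0.5119058315224868 0.199433513863115
```

Firm contact at 6 N, at the same position as the first fence push, so the plate is home. I'll back off and check.

```bash
python3 -m pendant '[[0,-0.06,0,0,0,0],[0,-0.12,0,0,0,0],[0,-0.2,-0.1,0,0,0],[0,-0.25,-0.25,0,0,0],[0,-0.3,-0.4,0,0,0],[0,-0.35,-0.6,0,0,0],[0,-0.35,-0.8,0,0,0],[0,-0.35,-0.8,0,0,0]]'
python3 - <<'E'
from h import *
o=env.get_obs();print(o["tool_pos"],o["force"])
s=viewer.read_camera("scene");cv2.imwrite("pics/s8.png",cv2.resize(s["frame"][160:280,250:400,::-1],None,fx=5,fy=5,interpolation=cv2.INTER_CUBIC))
t=viewer.read_camera("top");cv2.imwrite("pics/t8.png",cv2.resize(t["frame"][140:230,270:410,::-1],None,fx=5,fy=5,interpolation=cv2.INTER_CUBIC))
E
```

```text
time_s: 26.15
tool_pos: [0.5085, 0.1087, 0.147]
tool_rot: [179.8, -0.2, 79.1]
force: [-1.1, -0.5, -1.4]
grip_width: 0.0698
[0.5084903  0.10865143 0.14704248] [-1.14438431 -0.52753951 -1.35763495]
```

View pics/s8.png

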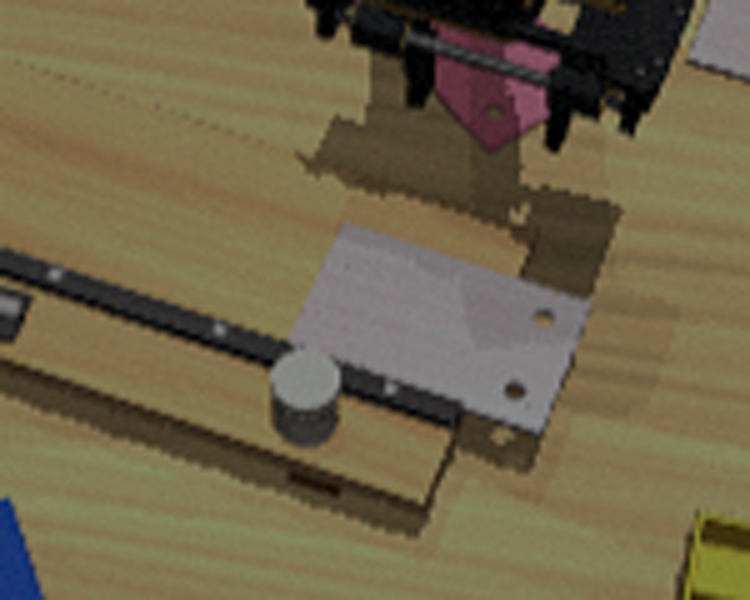

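View pics/t8.png

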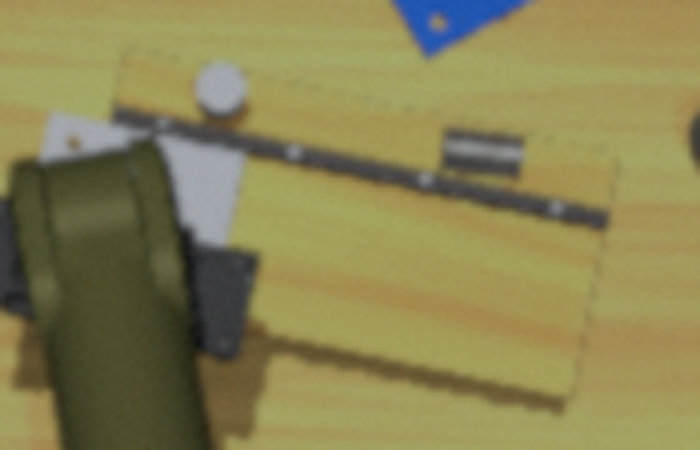

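The plate is flush with the fence (face along px (340,365) to (455,405)). Its lead edge, (588,302) to (541,433), is within about 1 mm of where it was. The jar and hinge haven't moved, and the gripper is clear. I'll hand the job in.

Run:
```python
from h import *
s=viewer.read_camera("scene")
P=(np.array([[345,223],[590,302],[541,433]])+.5)/5-.5+[250,160];q=cast(s,P,.066)[:,:2];print("NR NL FL u-end",(q@u-END).round(4),"v-fence",(q@v-FEN).round(4))
print(env.get_obs()["joint_velocities"].round(2));print(env.sign_off())
```

```text
NR NL FL u-end [-0.1035  0.0434  0.0446] v-fence [-0.0903 -0.0908 -0.0012]
[ 0.1   0.6  -0.04  0.37 -0.12 -0.01 -0.04]
the job is handed in; nothing more can be done
None
```

I pushed the plate along the ledge and square against the fence, then handed the job in at about 26 s. No verdict was given.

1. **First fence push:** two open fingertips pushed the plate against the fence.
2. **Lengthwise push:** I slid it about 155 mm along the fence by its back end, without lifting it.
3. **Last fence push:** a gentle push met the fence at 6 N, and I backed the gripper clear.

| Check | Measured | Limit |
|---|---|---|
| Overhang past the ledge's end | about 44 mm | 28–60 mm |
| Gap to the fence | about 1 mm | 4 mm |
| Angle to the fence | scene camera under 0.5° | 2.6° (0.045 rad) |

- **Disagreement:** before the last fence push, the top camera put the plate about 1° off parallel, while the scene and wrist cameras showed it within 1°. Even 1° is within the limit. The arm hid the plate from the top camera afterwards, so I could not repeat that reading.
- **Other objects:** the jar and hinge looked unmoved in the last pictures. I did not measure the other objects again, but the arm never came close to them.

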